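# Zero the bench photometer under its push-latch cover

### The job

Press the photometer's cover near its free edge so that it pops fully open, press the round key in the well beneath it all the way down, then push the cover back down and press it in until it latches shut again. Only press and push: do not press the bar-shaped key, do not lift or shove the photometer about, and leave the glassware and other things standing where they are.

Things in the scene. Friction and masses are not known exactly. Their poses are not given: they have to be found in the camera images.
- meter: bench photometer, a loose white box 200 mm (x) by 260 (y) by 80 high, 2 to 3.4 kg; origin at the centre of its underside, x away from its front, y to its left, z up. A well 126 x 126 mm, centred at x 0, y -20 mm, opens in its top, floor 34 mm above the bench. Left of the well a flat deck 87 mm wide, 80 mm high; rims 37 mm wide front and back, 47 on the right
- cover (a joint): cover of the well, grey plate 120 x 120 x 16 mm, hinged along its left (+y) edge, free edge on the right. Rad: latched shut it rests within 0.02 of 0, top 94 mm above the bench; 1.7 the open stop, just past upright; negative pressed in, stop at -0.078 (8 mm at the patch). To relatch: swing it down against its spring (2 to 6 N), press past -0.065, let go
- cover_press (a point): middle of the rubber press patch on the cover's outer face, 20 mm from the free edge, 100 from the hinge; z points out of the cover (up when shut, to the meter's left when open). Push-push latch: from shut, pressing here to the stop (about 3 N, then hard) and letting go makes a damped spring swing the cover up to 1.7 rad in 2 s; each further press when shut pops it open again
- cover_hinge (a point): fixed point on the cover's hinge line, at its middle, 86 mm above the bench, axes as the meter's; the hinge line runs along the meter's x; the cover's outer face lies 8 mm above the hinge line when shut. A steel latch cam 13 mm wide hangs 27 mm below the inside of the cover, near its free edge
- round_key (a joint): round key in the well, 24 mm across, towards the meter's front (x -32, y -42 mm of the meter); travel in m, 0 up, 0.005 fully down; sprung, about 4 N to the stop, comes up when let go
- round_key_top (a point): centre of the round key's top, 55 mm above the bench when up
- bar_key (a joint): bar-shaped key in the well, 14 x 42 mm, towards the meter's back (x 34, y -42 mm of the meter), same plastic, same height as the round key; travel in m, 0 up, 0.005 fully down; not to be pressed
- bar_key_top (a point): centre of the bar key's top
- vial: small capped glass vial, 25 mm across, 55 mm tall, standing on the meter's left deck; origin at the centre of its underside; a bystander
- dropper: amber dropper bottle, 40 mm across, 85 mm tall, on the bench to the right of the meter; origin at the centre of its underside; a bystander
- beaker: open glass beaker, 68 mm across, 75 mm tall, on the bench to the right of the meter; origin at the centre of its underside; a bystander
- flask: glass conical flask, 76 mm across the foot, 108 mm tall, on the bench to the left of the meter; origin at the centre of its underside; a bystander
- mortar: white ceramic bowl, 90 mm across, 45 mm tall, on the bench to the left of the meter; origin at the centre of its underside; a bystander
- wash_bottle: white plastic bottle with a red cap, 64 mm across, 150 mm tall, on the bench behind the meter; origin at the centre of its underside; a bystander
- stopper: rubber stopper, 36 mm across, 28 mm tall, on the bench behind the meter; origin at the centre of its underside; a bystander

How it is judged (in metres and radians):
On the way, in this order (a step that is already met when the one before it is completed fails the run):
1. the cover is pressed in from shut (value of joint cover below -0.015 rad), for 0.02 s.
2. the cover has popped fully open (value of joint cover above 1.4 rad), for 0.1 s.
3. the round key is pressed all the way down with the cover open (value of joint round_key above 0.0042 m and value of joint cover above 1 rad), for 0.05 s.
4. the cover is shut again (value of joint cover below 0.04 rad), for 0.1 s.
At the end, for the whole second after the job is handed in: the cover stays latched (joint between -0.02 and 0.04 rad) with nothing pressing it, both keys are up, the meter stands within 30 mm of its start and every bystander stands upright within 40 mm of its start (value of joint cover between -0.02 and 0.04 rad and value of joint each of round_key, bar_key below 0.002 m and angle between meter's own z axis and vertical below 0.05 rad and distance of meter from where it was at the start of the episode below 0.03 m and angle between each of vial, dropper, beaker, flask, mortar, wash_bottle, stopper's own z axis and vertical below 0.2 rad and distance of each of vial, dropper, beaker, flask, mortar, wash_bottle, stopper from where it was at the start of the episode below 0.04 m); the robot touches nothing.
It fails at once if the bar-shaped key is pressed (value of joint bar_key above 0.0025 m).
It fails at once if the meter is lifted, tipped or shoved more than 30 mm (distance of meter from where it was at the start of the episode above 0.03 m or height (world z) of meter above 0.012 m or angle between meter's own z axis and vertical above 0.1 rad).
It fails at once if a bystander is lifted, carried, knocked over or pushed more than 40 mm (distance of any of vial, dropper, beaker, flask, mortar, wash_bottle, stopper from where it was at the start of the episode above 0.04 m or height (world z) of vial above 0.095 m or height (world z) of any of dropper, beaker, flask, mortar, wash_bottle, stopper above 0.015 m or angle between any of vial, dropper, beaker, flask, mortar, wash_bottle, stopper's own z axis and vertical above 0.5 rad).
It also fails if it takes over 58 s, if anything falls off the work surface, if the arm or the gripper's body presses on something with over 40 N, if the wrist force passes 120 N, or if a joint passes its speed limit or range.

### The arm

A 6-joint arm with a two-finger parallel gripper is mounted at the origin on the work surface. World frame = base frame: x ahead of the robot, y to its left, z up, the work surface at z = 0. Lengths are in mm, angles in degrees, forces in N, time in s.
With the tool pointing down it reaches from about 325 to 925 mm from the base axis. Payload 3.1 kg.
Tool frame: the origin (TCP) lies at the very end of the fingers, on their centre line; the grasp point (between the pads) lies grasp_offset behind it (grasp_offset is the distance from the TCP to the grasp point, in mm); z points along the fingers, y is the line along which they close (so a half turn about z gives the same grasp; the last joint's range is limited). The gripper opens to 85 mm and grips with 20 to 120 N. Pads are 22 mm wide; open, the fingers measure 114 mm over their backs; the gripper's body (76 mm by 85 mm) begins 54 mm behind the grasp point. The pads swing forward as they close: fully open they stand 13 mm farther back than shut.
Start: joints at [61.467, 12.427, 92.441, -0, 75.132, -6.429], TCP at [235.171, 579.08, 231.3] pointing down, gripper open.
Joint ranges: [-157.48, 157.48], [-44.54, 120.13], [17.64, 146.25], [-64.5, 244.5], [7.68, 150.69], [-147.95, 147.95]. Speed limits (degrees/s): [159.86, 159.86, 180, 180, 180, 180].

### API

Orientations are given as [roll, pitch, yaw] about the fixed x, y, z axes, in that order (R = Rz(yaw) Ry(pitch) Rx(roll)).
In Python, from station import * gives the robot as it stands. Calls block until the motion is done:
- goto(position, orientation): joint-space move of the TCP to a pose.
- move_l(position, attitude=None, speed=150): straight line of the TCP; attitude=None keeps the orientation; speed is the mean speed in mm/s.
- move_j(angles): joint-space move.
- grip(opening, squeeze=None): finger opening in mm; squeeze is the grip in N (None keeps the last); returns when the fingers have stopped.
- wait(seconds).
- solve_ik(position, orientation): joint angles nearest the present ones, or None.
- get_obs(): the state.
- get_image(name): name is "scene" or "top" or "wrist"; returns the picture (400x640x3 uint8, red, green, blue); there is no depth.
- get_calibration(name): a dict with "fx", "fy", "cx", "cy" (pixels), "R" (3x3) and "t" (3): a world point X has camera coordinates R X + t; the wrist camera has in their place "mount" (4x4, takes a point from camera to tool coordinates, whose origin is the TCP and whose axes are the flange's). Camera axes: x right, y down, z forward; pixel columns grow to the right and rows downward; lengths in mm; the calibration is good to about 2 mm. A picture is of the moment at which its call begins: read the wrist's pose just before it. get_calibration takes no time and is no camera call.
A pose or a line that the arm cannot do raises Unreachable and nothing moves.
- sign_off(): hands the job in; it is judged then, once.
Trained networks look in the newest picture that a camera, given by its name, has taken for a name from the list of things; names that differ only in an ending like _2 or _b are one class to them, and where a whole thing is asked for, a point or a joint stands for the part that bears it (a point fixed in the world has none). Each returns a list of dicts, best first, with "score" (0 to 1); they miss things now and then, are a little off and sometimes report something else, mostly with a low value. They report only what shows in the picture. A call takes as long as a camera call.
- spot_in(name, camera): "extent" ([centre column, centre row, width, height] in pixels, round what is visible of it).
- regions_of(name, camera): "region" (400x640 bool, what is visible of it) and "extent" ([centre column, centre row, width, height] in pixels, round what is visible of it).
The state is a dict: "t": time; "joint_pos": joint angles; "qvel": joint speeds; "effort": joint torques, N m; "tcp_pos": TCP position; "ee_rot": TCP orientation; "wrist_force": force on the tool from outside, world axes, zero at the start; "moment": the same for the moment, N m; "grip_width": finger opening in mm; "grip_force": force on a finger pad.
Only numpy, scipy, OpenCV 4.12 (cv2) and the standard library are available. Lean on these libraries where they do the work, as an engineer would, in place of code of your own. Each camera call takes 0.05 s, during which the arm holds its last target. There are 200 camera calls.

## Working session

There is one attempt and no reset: what is moved stays moved. The work goes in short steps, each a Python script; the robot and the scene stay as the last script left them, time stands still between calls to the robot, and variables do not carry over. Pictures are saved under pics/ and viewed, at most 10 in all, crops included, and the job is handed in when it is done.

```bash
mkdir -p pics; ls
python3 - <<'E'
from station import *
import cv2,numpy as np
np.set_printoptions(precision=4,suppress=True)
for c in ["scene","top"]:
    im=get_image(c); cv2.imwrite(f"pics/{c}0.png",im[:,:,::-1])
    k=get_calibration(c); print(c,k)
    for n in ["meter","cover","cover_press","vial","dropper","beaker","flask","mortar","wash_bottle","stopper"]:
        try: print(n,[(np.round(d["extent"],1).tolist(),round(d["score"],2)) for d in spot_in(n,c)[:2]])
        except Exception as e: print(n,e)
o=get_obs(); print(o)
E
```

```text
pics
scene {'fx': 423.54202068177455, 'fy': 423.54202068177455, 'cx': 316.5899533183311, 'cy': 199.56579598722226, 'R': array([[ 0.5776,  0.8163,  0.0066],
       [ 0.6795, -0.4763, -0.5581],
       [-0.4524,  0.3269, -0.8298]]), 't': array([-363.1393, -330.4773, 1128.0265])}
meter [([365.0, 177.4, 45.0, 31.0], 0.7), ([269.4, 247.2, 168.9, 166.9], 0.55)]
cover [([264.8, 238.8, 94.8, 84.3], 0.69)]
cover_press [([262.1, 238.9, 93.3, 82.4], 0.56)]
vial [([343.2, 202.8, 13.0, 19.3], 0.78)]
dropper []
beaker [([224.5, 344.0, 45.2, 49.8], 0.83)]
flask [([313.6, 155.1, 33.0, 50.7], 0.98)]
mortar [([364.9, 180.2, 44.1, 32.7], 0.91)]
wash_bottle [([320.1, 302.4, 37.0, 59.1], 0.88)]
stopper [([360.7, 273.1, 18.8, 25.0], 0.53)]
top {'fx': 396.81334743894064, 'fy': 396.81334743894064, 'cx': 318.6735107328651, 'cy': 195.5621594071168, 'R': array([[ 0.2055, -0.9786,  0.0035],
       [-0.9545, -0.2012, -0.2202],
       [ 0.2162,  0.0419, -0.9755]]), 't': array([-56.5729, 602.9717, 719.3608])}
meter [([388.1, 218.7, 151.8, 115.7], 0.77)]
cover [([399.0, 217.6, 73.7, 66.1], 0.9), ([346.1, 149.1, 13.5
[... 271 characters left out ...]
3), ([389.6, 217.5, 150.5, 118.3], 0.45)]
mortar [([269.6, 204.4, 40.3, 45.5], 0.56)]
wash_bottle [([401.6, 143.4, 38.7, 52.5], 0.91), ([345.1, 148.9, 16.5, 16.6], 0.32)]
stopper [([344.1, 148.9, 12.1, 15.3], 0.76)]
{'t': 1.1, 'joint_pos': array([61.4674, 12.427 , 92.4409,  0.0014, 75.1315, -6.4278]), 'qvel': array([-0.0602, -0.0584, -0.0927, -0.0549, -0.0095,  0.0052]), 'effort': array([  0.    , -39.6903, -30.4258,  -0.0002,   0.0007,   0.    ]), 'tcp_pos': array([235.1614, 579.0885, 231.3061]), 'ee_rot': array([179.9993,  -0.0013, 157.8948]), 'wrist_force': array([-0.1257,  0.4789, -0.1803]), 'moment': array([-0.011 , -0.029 , -0.0031]), 'grip_force': 0.0, 'grip_width': 85.46251623580864}
```

Run:
```python
import cv2
a=cv2.imread("pics/top0.png")[120:290,240:510]; cv2.imwrite("pics/top0c.png",cv2.resize(a,None,fx=2.96,fy=2.96,interpolation=cv2.INTER_CUBIC))
a=cv2.imread("pics/scene0.png")[120:380,170:420]; cv2.imwrite("pics/scene0c.png",cv2.resize(a,None,fx=2.3,fy=2.3,interpolation=cv2.INTER_CUBIC))
```

```text
(no output)
```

View pics/top0c.png

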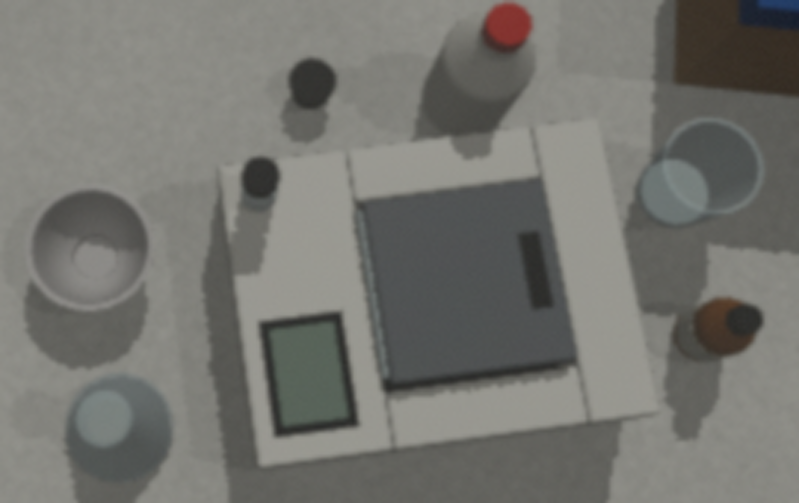

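View pics/scene0c.png

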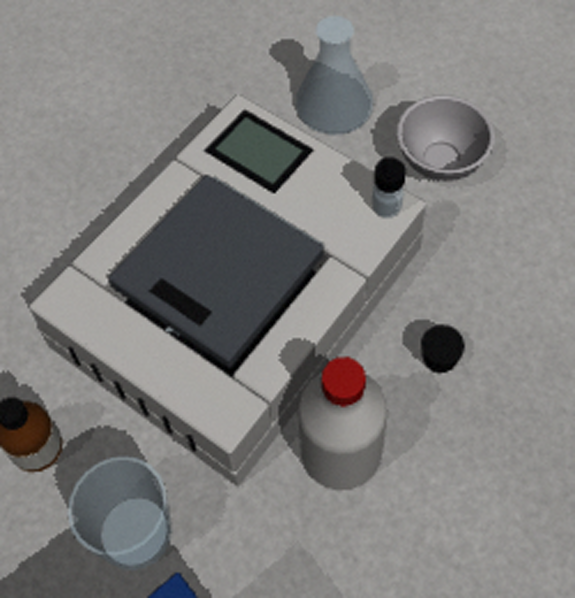

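The top view shows the meter top's corners at crop pixels (220,167), (598,121), (657,410) and (260,465), with the patch at (536,270). The scene view shows the same corners at (425,203), (237,460), (32,308) and (238,95). Next I'll fit the pose.

```bash
cat > h.py <<'E'
from station import *
import numpy as np, json, os
from scipy.optimize import least_squares
from scipy.spatial.transform import Rotation as Ro
P=json.load(open("pose.json")) if os.path.exists("pose.json") else [0,0,0]
def W(p,q=None):            # meter -> world
    x,y,a=q if q is not None else P
    p=np.atleast_2d(np.asarray(p,float)); c,s=np.cos(a),np.sin(a)
    return np.squeeze(np.c_[x+c*p[:,0]-s*p[:,1], y+s*p[:,0]+c*p[:,1], p[:,2]])
def proj(k,X):
    c=np.atleast_2d(X)@np.array(k["R"]).T+k["t"]
    return np.c_[k["fx"]*c[:,0]/c[:,2]+k["cx"],k["fy"]*c[:,1]/c[:,2]+k["cy"]]
def pix2w(k,uv,z):
    R=np.array(k["R"]); C=-R.T@k["t"]; d=R.T@np.array([(uv[0]-k["cx"])/k["fx"],(uv[1]-k["cy"])/k["fy"],1])
    return C+d*(z-C[2])/d[2]
def att(tilt=0,spin=0):  # tool down, tool x along meter x (+spin), body leaning toward meter -y by tilt deg
    a=np.degrees(P[2])
    R=Ro.from_euler('z',a,degrees=True)*Ro.from_euler('x',tilt,degrees=True)*Ro.from_euler('xyz',[180,0,spin],degrees=True)
    return R.as_euler('xyz',degrees=True).tolist()
E
python3 - <<'E'
from h import *
np.set_printoptions(precision=2,suppress=True)
kt,ks=get_calibration("top"),get_calibration("scene")
M=np.array([[100,130,80],[100,-130,80],[-100,-130,80],[-100,130,80]],float)
ut=np.array([[220,167],[598,121],[657,410],[260,465]])/2.96+[240,120]
us=np.array([[425,203],[237,460],[32,308],[238,95]])/2.3+[170,120]
f=lambda q,w=(1,1):np.r_[w[0]*(proj(kt,W(M,q))-ut).ravel(),w[1]*(proj(ks,W(M,q))-us).ravel()]
for w in [(1,0),(0,1),(1,1)]:
    r=least_squares(f,[450,0,0],args=(w,),x_scale=[100,100,1]); print(w,r.x,np.abs(r.fun).max())
q=r.x; json.dump(list(q),open("pose.json","w"))
print("patch px pred (crop)",(proj(kt,W([0,-60,94],q))-[240,120])*2.96,(proj(ks,W([0,-60,94],q))-[170,120])*2.3)
print(pix2w(kt,[479,245],0))
import h; h.P[:]=q
for nm,p,t in [("press",[0,-60,94],0),("key",[-32,-42,50],0),("key tilt",[-32,-42,50],15),("open",[0,80,200],0)]:
  for s in (0,90,-90,180):
    print(nm,W(p,q),s,att(t,s),solve_ik(W(p,q).tolist(),att(t,s)))
E
```

```text
(1, 0) [585.2  -68.53   0.34] 1.6958949017636655
(0, 1) [587.29 -68.84   0.35] 2.2116865612287597
(1, 1) [586.26 -68.64   0.34] 2.5921972228379673
patch px pred (crop) [[530.36 268.14]] [[185.61 300.71]]
[ 581.91 -279.7     0.  ]
press [ 606.53 -125.12   94.  ] 0 [180.0, 0.0, 19.74480280762835] [-18.15  20.12  98.71  -0.    61.18  52.11]
press [ 606.53 -125.12   94.  ] 90 [180.0, 0.0, 109.74480280762836] [-18.15  20.12  98.71   0.    61.18 -37.89]
press [ 606.53 -125.12   94.  ] -90 [180.0, 0.0, -70.25519719237163] [-18.15  20.12  98.71  -0.    61.18 142.11]
press [ 606.53 -125.12   94.  ] 180 [179.99999999999997, 0.0, -160.25519719237164] [ -18.15   20.12   98.71    0.     61.18 -127.89]
key [ 570.33 -118.99   50.  ] 0 [180.0, 0.0, 19.74480280762835] [-18.68  19.85 104.77  -0.    55.38  51.57]
key [ 570.33 -118.99   50.  ] 90 [180.0, 0.0, 109.74480280762836] [-18.68  19.85 104.77   0.    55.38 -38.43]
key [ 570.33 -118.99   50.  ] -90 [180.0, 0.0, -70.25519719237163] [-18.68  19.85 104.77  -0.    55.38 141.57]
key [ 570.33 -118.99   50.  ] 180 [179.99999999999997, 0.0, -160.25519719
[... 283 characters left out ...]
5.29  98.5   11.64  67.2  -49.64]
key tilt [ 570.33 -118.99   50.  ] -90 [180.0, 14.999999999999996, -70.25519719237163] [-24.34  25.29  98.5   11.64  67.2  130.36]
key tilt [ 570.33 -118.99   50.  ] 180 [165.0, 0.0, -160.25519719237164] [ -24.34   25.29   98.5    11.64   67.2  -139.64]
open [559.23   6.65 200.  ] 0 [180.0, 0.0, 19.74480280762835] [ -6.51   6.14 103.11  -0.    70.75  63.75]
open [559.23   6.65 200.  ] 90 [180.0, 0.0, 109.74480280762836] [ -6.51   6.14 103.11   0.    70.75 -26.25]
open [559.23   6.65 200.  ] -90 [180.0, 0.0, -70.25519719237163] None
open [559.23   6.65 200.  ] 180 [179.99999999999997, 0.0, -160.25519719237164] [  -6.51    6.14  103.11    0.     70.75 -116.25]
```

```bash
cat >> h.py <<'E'
def press(p,a,z0,z1,F,step=1.0,speed=40):   # descend along z from z0 to at most z1 until force F; return depth
    for z in np.arange(z0,z1-1e-6,-step):
        move_l(W([p[0],p[1],z]).tolist(),a,speed=speed)
        f=get_obs()["wrist_force"][2]-BASE
        if f>F: break
    return z,f,get_obs()["tcp_pos"]
BASE=0
E
python3 - <<'E'
from h import *; import h, cv2
np.set_printoptions(precision=2,suppress=True)
a=att(0,90)
grip(0)
goto(W([0,-60,180]).tolist(),a)
move_l(W([0,-60,104]).tolist(),a,speed=150); wait(.2)
h.BASE=get_obs()["wrist_force"][2]; print("base",h.BASE)
print(press([0,-60],a,97,82,12)); print(get_obs()["wrist_force"],get_obs()["t"])
move_l(W([0,-75,110]).tolist(),a,speed=200)
move_l(W([0,-150,190]).tolist(),a,speed=250)
wait(1.5)
for c in ["scene","top"]: cv2.imwrite(f"pics/{c}1.png",get_image(c)[:,:,::-1])
print(get_obs()["t"],get_obs()["tcp_pos"])
A=cv2.imread("pics/top1.png")[100:300,230:520];B=cv2.imread("pics/scene1.png")[100:380,150:440]
A=cv2.resize(A,(400,276));B=cv2.resize(B,(400,386)); A=cv2.copyMakeBorder(A,0,110,0,0,cv2.BORDER_CONSTANT)
cv2.imwrite("pics/both1.png",np.hstack([A,B]))
E
```

```text
base 0.005283451053760553
(np.float64(83.0), np.float64(13.872649935122848), array([ 607.04, -125.39,   85.7 ]))
[-4.01 -2.   13.88] 9.3583
11.8583 [ 636.95 -209.83  190.01]
```

View pics/both1.png

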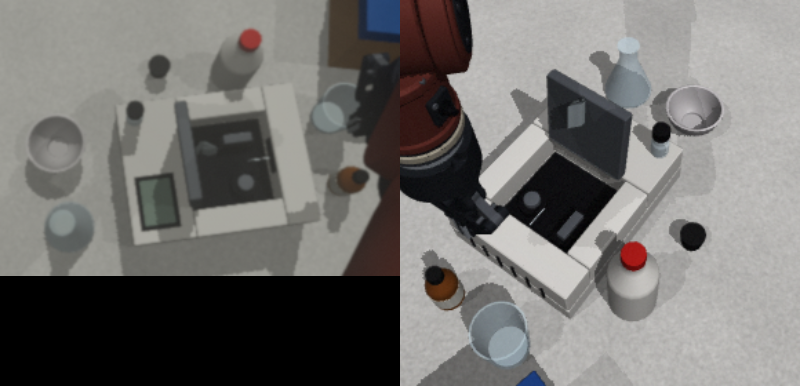

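The cover stands fully open. In the top half the round key is at crop (246,183) and the bar key at (238,138). I'll check the key position with the detector, then press.

Run:
```python
from h import *
np.set_printoptions(precision=2,suppress=True)
kt,ks=get_calibration("top"),get_calibration("scene")
x,y,a=P
def inv(X): c,s=np.cos(a),np.sin(a); d=X[:2]-[x,y]; return np.array([c*d[0]+s*d[1],-s*d[0]+c*d[1]])
print("eye",inv(pix2w(kt,[408.4,232.7],55)))
for c,k in (("top",kt),("scene",ks)):
    get_image(c)
    for n in ("round_key","bar_key"):
        for d in spot_in(n,c)[:3]: print(c,n,d["score"],d["extent"],inv(pix2w(k,d["extent"][:2],52)))
```

```text
eye [-34.91 -41.45]
top round_key 0.57 [408.7, 230.7, 11.0, 9.5] [-30.78 -43.53]
top round_key 0.53 [271.7, 202.9, 42.8, 45.9] [ 62.27 219.35]
top bar_key 0.68 [401.6, 201.2, 25.1, 7.0] [ 30.01 -40.49]
scene round_key 0.6 [245.4, 245.3, 10.9, 13.4] [-33.32 -43.45]
scene bar_key 0.67 [364.5, 179.1, 42.3, 34.2] [ 67.75 215.79]
scene bar_key 0.45 [275.1, 262.9, 17.9, 22.2] [ 33.96 -39.92]
```

Run:
```python
from h import *; import h, cv2
np.set_printoptions(precision=2,suppress=True)
a=att(8,90)
goto(W([-32,-60,190]).tolist(),a)
move_l(W([-32,-38,150]).tolist(),a,speed=150)
move_l(W([-32,-38,62]).tolist(),a,speed=120); wait(.2)
h.BASE=get_obs()["wrist_force"][2]; print("base",h.BASE)
for z in np.arange(58,43,-1):
    move_l(W([-32,-38,z]).tolist(),a,speed=40); o=get_obs(); print(z,o["tcp_pos"][2],o["wrist_force"])
    if o["wrist_force"][2]-h.BASE>12: break
wait(.2); o=get_obs(); print(o["tcp_pos"],o["wrist_force"])
cv2.imwrite("pics/scene2.png",get_image("scene")[:,:,::-1])
move_l(W([-32,-38,70]).tolist(),a,speed=120)
move_l(W([-32,-50,150]).tolist(),a,speed=150)
move_l(W([-32,-60,250]).tolist(),a,speed=200)
cv2.imwrite("pics/top2.png",get_image("scene")[:,:,::-1]); print(get_obs()["t"])
A=cv2.imread("pics/scene2.png")[80:360,150:440];B=cv2.imread("pics/top2.png")[80:360,150:440]
cv2.imwrite("pics/both2.png",np.hstack([cv2.resize(A,(400,386)),cv2.resize(B,(400,386))]))
```

```text
base -0.48280792752049906
58 57.74636650085059 [ 0.39 -0.15  0.52]
57 56.8850555318499 [ 0.33 -0.4   0.43]
56 56.16877497470277 [ 0.27 -0.34  0.9 ]
55 55.17582101390807 [ 0.53 -0.43  0.73]
54 54.17332304253917 [0.06 0.71 2.3 ]
53 53.15274668541352 [0.48 0.02 2.86]
52 52.14920461573638 [0.05 0.28 1.82]
51 51.153656829911824 [-0.58  0.05  3.64]
50 50.85776817471412 [-0.69 -0.62  7.99]
49 50.71075887445936 [-1.79  0.76 11.3 ]
48 50.55136884948176 [-4.68  0.67 14.27]
[ 569.37 -115.34   50.54] [-3.92  0.44 14.88]
18.8833
```

View pics/both2.png

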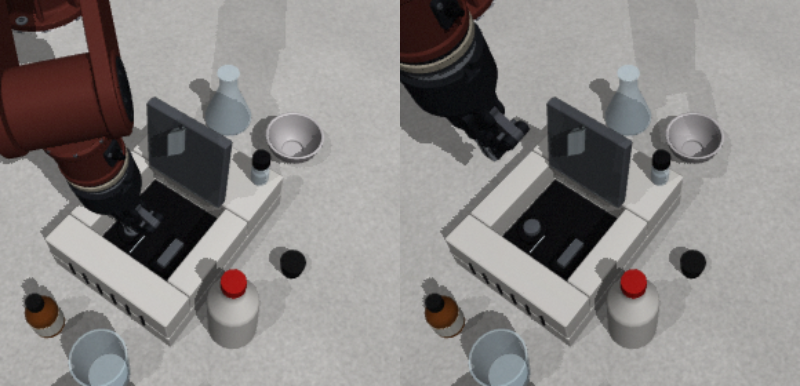

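The key went down to its hard stop, and the view after shows it back up with the cover still open at about (590,150). Now I'll swing the cover shut along an arc.

Run:
```python
from h import *; import h, cv2
np.set_printoptions(precision=2,suppress=True)
a=att(0,90)
goto(W([-5,100,260]).tolist(),a)
move_l(W([-5,100,186]).tolist(),a,speed=150); wait(.1)
h.BASE=get_obs()["wrist_force"][2]
for i,th in enumerate(np.linspace(1.75,0.03,18)):
    d=np.array([-np.cos(th),np.sin(th)]); n=np.array([np.sin(th),np.cos(th)])
    w=12*np.clip(th/0.5,0,1)
    y,z=np.array([40,86])+100*d+8*n+[w,0]
    move_l(W([-5,y,z]).tolist(),a,speed=70)
    o=get_obs()
    if i%3==0: print(round(th,2),round(y),round(z),o["wrist_force"])
    if np.linalg.norm(o["wrist_force"])>30: print("STOP",th); break
else:
    print(press([-5,-60],a,96,80,14)); wait(.1); o=get_obs(); print(o["tcp_pos"],o["wrist_force"])
    move_l(W([-5,-60,110]).tolist(),a,speed=60)
    wait(.3); print(get_obs()["wrist_force"])
    move_l(W([-5,-60,150]).tolist(),a,speed=150)
    move_l(W([-30,-60,270]).tolist(),a,speed=250)
    move_l(W([-150,-60,290]).tolist(),a,speed=250)
    wait(.8)
print(get_obs()["t"])
for c in ["scene","top"]: cv2.imwrite(f"pics/{c}3.png",get_image(c)[:,:,::-1])
A=cv2.imread("pics/top3.png")[100:300,230:520];B=cv2.imread("pics/scene3.png")[100:380,150:440]
A=cv2.resize(A,(400,276));B=cv2.resize(B,(400,386)); A=cv2.copyMakeBorder(A,0,110,0,0,cv2.BORDER_CONSTANT)
cv2.imwrite("pics/both3.png",np.hstack([A,B]))
```

```text
1.75 78 183 [-1.29 -0.12  0.58]
1.45 48 186 [-1.54  0.99  0.64]
1.14 18 180 [-0.27  2.34  2.37]
0.84 -9 166 [-0.9   0.55  3.17]
0.54 -30 144 [-1.36  0.78  3.18]
0.23 -50 117 [0.83 2.59 3.01]
(np.float64(83.0), np.float64(15.535919674760741), array([ 602.22, -127.14,   85.67]))
[ 602.2  -127.14   85.65] [-4.19 -1.99 14.79]
[0.6  0.34 0.  ]
32.8417
```

View pics/both3.png

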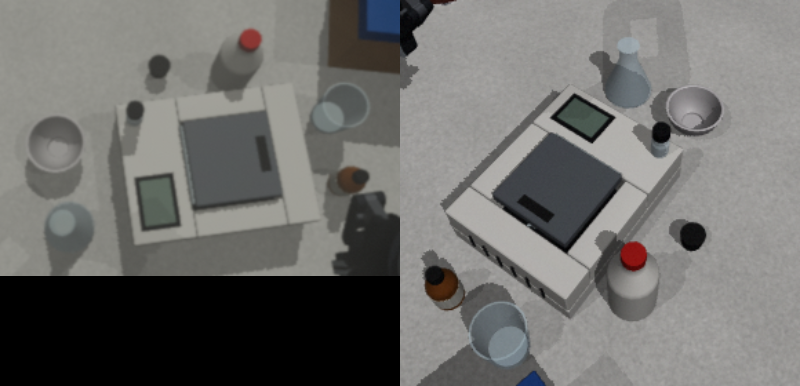

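The cover is flat and stayed shut well after release (cover at about (230,158) in the top crop). Nothing else has moved, so I'll hand in.

```bash
python3 -c "
from station import *
print(sign_off())"
```

```text
the job is handed in; nothing more can be done
None
```

I popped the cover open, pressed the round key to its hard stop and pushed the cover back down until it latched. In the last pictures the cover is shut and nothing else appears to have moved. I handed the job in at about 33 s of the 58 s limit; the hand-in returned no verdict.

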